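# Slide the wide tin up the ramp onto the packing-table scale

## Robot

A 7-joint arm with a two-finger parallel gripper is mounted at the origin on the work surface. World frame = base frame: x ahead of the robot, y to its left, z up, the work surface at z = 0. Lengths are in mm, angles in rad, forces in N, time in s.
With the tool pointing down it reaches from about 400 to 875 mm from the base axis. Payload 4.4 kg.
Tool frame: the origin (TCP) lies at the very end of the fingers, on their centre line; the grasp point (between the pads) lies 19 mm behind it (arm.tcp_to_grasp is the distance from the TCP to the grasp point, in mm); z points along the fingers, y is the direction in which the jaws open and shut (so a half turn about z gives the same grasp; the last joint's range is limited). The gripper opens to 85 mm and grips with 20 to 120 N. Pads are 22 mm wide; open, the fingers measure 114 mm over their backs; the gripper's body (76 mm by 85 mm) begins 54 mm behind the grasp point. The pads swing forward as they close: fully open they stand 13 mm farther back than shut.
Start: joints at [-1.25, 0.628, 0.038, 1.517, -0.027, 0.996, -0.02], TCP at [245.175, 602.002, 231.313] pointing down, gripper open.
Joint ranges: [-3.06, 3.06], [-0.37, 2.12], [-1.25, 1.32], [0.18, 2.47], [-1.1, 4.24], [0.23, 1.98], [-2.94, 2.94]. Speed limits (rad/s): [2.57, 2.57, 3.14, 3.14, 3.14, 3.14, 3.14].

## Interface

Orientations are given as a unit quaternion [w, x, y, z].
In Python, from workcell import arm gives the robot as it stands.
- The arm moves only by the tool move_arm, never from a script. Its argument "increments" is a list of rows, each a list of 7 numbers: the turn, a rotation vector about the tool's x, y, z in rad, then the shift along the tool's x, y, z in m, then the opening in per cent of the stroke, from 0 (shut) to 100 (fully open). In form: [[ax, ay, az, x, y, z, claw], ...]. A call has 1 to 12 rows; each row is the pose to reach, as a shift and turn from the pose commanded when the call began, along the tool's axes at that moment; what a row does not reach only later rows make up. A row lasts 1/12 s, in which the tool goes at most 41.7 mm and 7.16 degrees, less where a joint would pass 70% of its speed; a pose out of reach is approached as far as the arm can. A call with a gripper value outside its range is refused whole. The fingers move at their own pace and stop on an object; "grip_force" is the grip in N (left out, the last holds). Time passes only in rows, so rows that repeat a pose let the fingers close. It gives the time, the measured TCP pose, the force and the opening at its end, in the units of the state.
- arm.sense(): the state, without advancing time (a new reading comes with each control period).
- arm.snapshot(name): name is "side" or "top"; returns (picture, depth): 384x512x3 uint8, blue, green, red; 384x512 float32, mm along the optical axis (not along the pixel's ray), 0 where there is no reading.
- arm.get_calibration(name): a dict with "fx", "fy", "cx", "cy" (pixels), "extrinsics" (4x4, takes a point from world to camera coordinates). Camera axes: x right, y up, looking along -z (the intrinsics and any distortion apply to the point x, -y, -z); pixel columns grow to the right and rows downward; lengths in mm; the calibration is good to about 2 mm. A picture is of the moment at which its call begins. get_calibration takes no time and is no camera call.
- arm.hand_in(): hands the job in, once; it reports no verdict.
The state is a dict: "time": time; "q": joint angles; "dq": joint speeds; "joint_torque": joint torques, N m; "eef_pos": TCP position; "orientation": TCP orientation; "ft_force": force on the tool from outside, world axes, zero at the start; "wrist_torque": the same for the moment, N m; "finger_gap": finger opening in mm.
Only numpy, scipy, OpenCV 4.12 (cv2) and the standard library are available. Lean on these libraries where they do the work, as an engineer would, in place of code of your own. Each camera call takes 0.05 s, during which the arm holds its last target. There are 200 camera calls.

## Task

Weigh the widest tin, the low one standing just in front of the ramp, at the food bank's packing table: push it along the table, up the loading ramp and onto the scale, and leave it standing flat in the middle of the scale's platform, let go. Slide it all the way, do not lift or tip it over, and do not disturb the tall can that stands beside it.

Things in the scene. Friction and masses are not known exactly. Their poses are not given: they have to be found in the camera images.
- tin: The tin to weigh: the widest on the table, a low closed round food tin, 104 mm in diameter and 52 mm tall, steel with a plain paper label, about 0.5 kg, standing loose on the table in front of the ramp's foot, on its left or right half. Origin: centre of its underside; z up along the tin's axis. It slides with ordinary friction.
- can: A tall, narrow food can of the same steel and paper, 74 mm in diameter and 110 mm tall, standing loose beside the tin, about 130 mm from it between centres. Origin: centre of its underside; z up. To be left where it stands.
- scale: Low bench scale fixed to the table. Origin: at table height under the platform's centre; z up; y runs from the readout across the platform to the ramp (roughly world +y), so a tin is pushed up along -y. Platform: bare aluminium plate without rim, 240 mm along x, 200 mm along y, top 24 mm above the table. Readout housing, 45 mm tall, at y = -105 to -170 mm.
- ramp_foot (a point): Middle of the foot of the scale's ramp, at table height, at scale y = +230 mm; axes as the scale's. The fixed dark steel ramp is 240 mm wide, has no step or side walls and rises evenly (about 10 degrees) to the platform's edge at scale y = +100 mm. Tin and can start around scale y = +310 mm, one at x = +65, the other at x = -65 mm, either way round.
Not all that is in view belongs to the job. What is shaped like the tin but pink is not meant.

How it is judged (in metres and radians):
On the way:
1. the tin slides up the ramp, tilted by its slope (angle between tin's own z axis and vertical between 0.07 and 0.4 rad and y of tin in the frame of scale between 0.07 and 0.26 m and x of tin in the frame of scale between -0.12 and 0.12 m and z of tin in the frame of scale between -0.005 and 0.032 m), for 0.1 s.
At the end, for the whole second after the job is handed in: The tin stands upright (within about 3.5 degrees), at rest and let go, flat on the scale's platform, its centre within 30 mm of the platform's centre along each of the scale's x and y axes (x of tin in the frame of scale between -0.03 and 0.03 m and y of tin in the frame of scale between -0.03 and 0.03 m and z of tin in the frame of scale between 0.018 and 0.03 m and angle between tin's own z axis and vertical below 0.06 rad and linear speed of tin below 0.01 m/s); the robot touches nothing.
It fails at once if the tin's underside is lifted more than 50 mm above the table (height (world z) of tin above 0.05 m).
It fails at once if the tin is tipped by more than 35 degrees (angle between tin's own z axis and vertical above 0.61 rad).
It fails at once if the tall can is moved by more than 20 mm (distance of can from where it was at the start of the episode above 0.02 m).
It also fails if it takes over 37 s, if anything falls off the work surface, if the arm or the gripper's body presses on something with over 40 N, if the wrist force passes 120 N, or if a joint passes its speed limit or range.

## Working session

There is one attempt and no reset: what is moved stays moved. The work goes in short steps, Python scripts to look and compute and a tool call to move; the robot and the scene stay as the last step left them, time stands still between calls to the robot, and variables do not carry over. Pictures are saved under pics/ and viewed, about 8 in all and at most 12, crops included, and the job is handed in when it is done.

Besides the shell and the picture viewer there is one more tool, called as a command line: name --pt "numbers of a row" for each row, then --argument value for the rest. move_arm: Moves the arm, as the interface text tells. Its arguments: {"type":"object","properties":{"increments":{"type":"array","items":{"type":"array","items":{"type":"number"}}},"grip_force":{"type":"number"}},"required":["increments"]}

```bash
ls; mkdir -p pics
cat > h.py <<'E'
from workcell import arm
import cv2, numpy as np
def snap(n,f):
    im,d=arm.snapshot(n); cv2.imwrite(f'pics/{f}.png',im); np.save(f'pics/{f}.npy',d); return im,d
def ray(n,u,v):
    c=arm.get_calibration(n); E=np.array(c['extrinsics']); R,t=E[:3,:3],E[:3,3]
    dist=c.get('distortion',None)
    x,y=(u-c['cx'])/c['fx'],(v-c['cy'])/c['fy']
    d=R.T@np.array([x,-y,-1.0]); return -R.T@t,d
def onz(n,u,v,z):
    o,d=ray(n,u,v); return o+d*(z-o[2])/d[2]
def cloud(n,dep):
    v,u=np.mgrid[:384,:512]; c=arm.get_calibration(n); E=np.array(c['extrinsics']); R,t=E[:3,:3],E[:3,3]
    P=np.stack([(u-c['cx'])/c['fx']*dep,-(v-c['cy'])/c['fy']*dep,-dep],-1)
    return (P-t)@R
E
python3 - <<'E'
from h import *
a,_=snap('top','top0'); b,_=snap('side','side0')
for n in('top','side'): print({k:np.round(v,2).tolist() if k!='x' else 0 for k,v in arm.get_calibration(n).items()})
print(arm.sense())
E
```

```text
pics
{'fx': 421.63, 'fy': 421.63, 'cx': 255.85, 'cy': 179.21, 'extrinsics': [[-0.01, -1.0, 0.03, 44.98], [1.0, -0.01, 0.08, -582.35], [-0.08, 0.03, 1.0, -870.43], [0.0, 0.0, 0.0, 1.0]]}
{'fx': 487.66, 'fy': 487.66, 'cx': 266.78, 'cy': 193.14, 'extrinsics': [[0.87, -0.49, -0.01, -485.1], [0.37, 0.66, 0.66, -259.17], [-0.32, -0.57, 0.76, -760.88], [0.0, 0.0, 0.0, 1.0]]}
{'time': 0.1, 'q': array([-1.24978804,  0.6292224 ,  0.03845219,  1.51826539, -0.02699647,
        0.9962956 , -0.01997812]), 'dq': array([-3.54115762e-05, -2.08687065e-03,  1.20637696e-04, -1.28982760e-03,
       -6.12034772e-04,  1.08234992e-03, -6.06126644e-04]), 'joint_torque': array([ 2.74309328e-03, -5.64527392e+01,  1.23018455e+00, -1.93971652e+01,
        1.12511055e-02,  5.37544809e-03, -4.42652080e-06]), 'eef_pos': array([244.96979791, 601.47311144, 230.50225364]), 'orientation': array([-1.49758568e-04,  1.92191855e-01,  9.81357015e-01, -8.22792809e-04]), 'ft_force': array([-0.77296146,  0.78811853,  0.20885489]), 'wrist_torque': array([ 0.04650309, -0.01729746, -0.0500114 ]), 'finger_gap': 85.25822258051126}
```

View pics/top0.png

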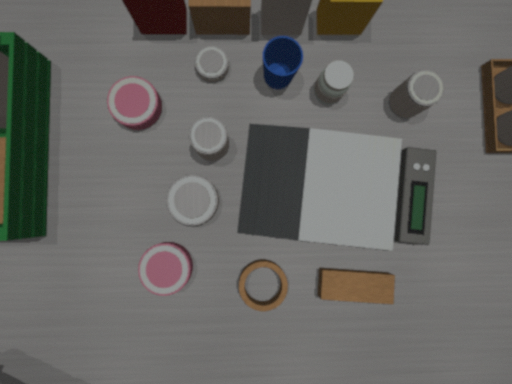

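View pics/side0.png

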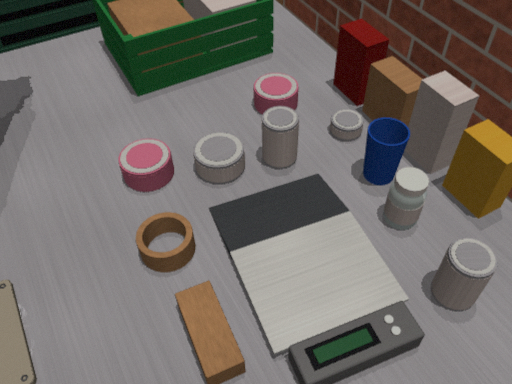

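Top view: the tin, grey-white and low, is at (193,201). The tall can is at (209,137), the white platform centre at about (350,189) and the ramp at about (275,182). Could be taken for the tin: the pink tins at (134,101) and (165,269), the small tin at (212,63), the can at (209,137) and the far can at (424,88). I choose the one at (193,201).

Run:
```python
from h import *
im=cv2.imread('pics/top0.png'); d=np.load('pics/top0.npy'); P=cloud('top',d)
sd=np.load('pics/side0.npy'); print(arm.get_calibration('top').keys())
def med(u,v,P=P): return P[v-2:v+3,u-2:u+3].reshape(-1,3)
for nm,u,v in [('tin',193,201),('can',209,135),('plat',350,189),('table',300,350),('ramp',275,182),('pink',165,269)]: print(nm,np.median(med(u,v),0).round(1))
# top-face regions by height
def region(seed,z,tol=8):
    m=((abs(P[...,2]-z)<tol)&(d>0)).astype(np.uint8)
    n,l,s,c=cv2.connectedComponentsWithStats(m); k=l[seed[1],seed[0]]; return (l==k).astype(np.uint8)
for nm,seed,z in [('tin',(193,201),52),('can',(209,135),110)]:
    zz=np.median(med(*seed)[:,2]); m=region(seed,zz)
    c=max(cv2.findContours(m,0,2)[0],key=cv2.contourArea)
    Q=np.array([onz('top',*p[0],z)[:2] for p in c],np.float32); (x,y),r=cv2.minEnclosingCircle(Q); print(nm,x,y,r)
# platform colour mask
h=cv2.cvtColor(im,cv2.COLOR_BGR2HSV); m=((h[...,2]>145)&(h[...,1]<40)).astype(np.uint8); 
m=cv2.morphologyEx(m,cv2.MORPH_OPEN,np.ones((5,5)))
n,l,s,c=cv2.connectedComponentsWithStats(m);m=(l==l[189,350]).astype(np.uint8)
c=max(cv2.findContours(m,0,2)[0],key=cv2.contourArea)
Q=np.array([onz('top',*p[0],24)[:2] for p in c],np.float32); r=cv2.minAreaRect(Q); print('plat',r); print(cv2.boxPoints(r))
crop=cv2.resize(im[80:310,90:440],None,fx=2,fy=2); cv2.imwrite('pics/crop.png',crop)
S=cloud('side',sd); print('side tin',np.median(S[150:154,218:222].reshape(-1,3),0), 'can',np.median(S[116:120,278:282].reshape(-1,3),0))
```

```text
dict_keys(['fx', 'fy', 'cx', 'cy', 'extrinsics'])
tin [537.1 168.8  52.2]
can [661.6 131.6 109.7]
plat [ 560.2 -160.    22.7]
table [222.2 -50.5  -0.9]
ramp [577.2  -1.4  12.2]
pink [401.7 224.1  52.7]
tin 539.1885375976562 171.77406311035156 51.852779388427734
can 661.1543579101562 134.50596618652344 37.34584426879883
plat ((561.6690673828125, -160.7198486328125), (193.12457275390625, 234.8043670654297), 83.22571563720703)
[[ 433.6962   -242.75943 ]
 [ 666.86127  -270.45654 ]
 [ 689.64197   -78.68027 ]
 [ 456.47687   -50.983154]]
side tin [539.10597505 161.84255896  53.53744595] can [661.93475285 133.93285637 111.43722767]
```

View pics/crop.png

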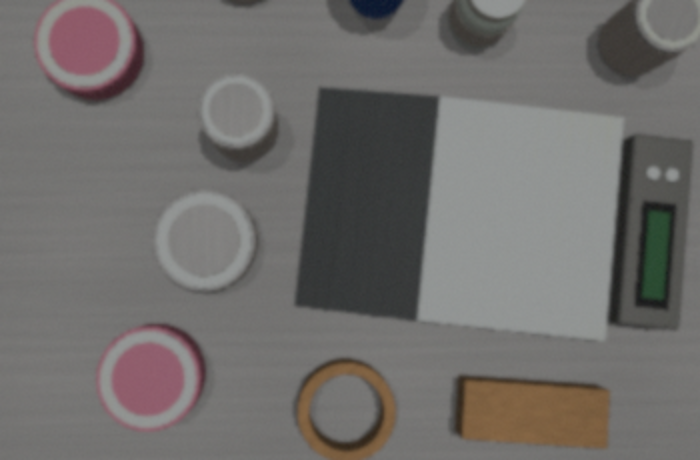

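The crop confirms the choice: (193,201) is the low, wide, unpainted tin, at (539,172) with radius 52 mm. The scale centre is (562,-161), with its y axis turned about 6.7°. In the scale frame the tin is at about (-61,327) and the can at (64,305), which fits the description. I'll push in a straight line with the jaws partly open, cradling the tin from behind.

move_arm --pt "0 0 0.093 -0.033 -0.018 0 70" --pt "0 0 0.186 -0.066 -0.036 0 70" --pt "0 0 0.279 -0.1 -0.054 0 70" --pt "0 0 0.372 -0.133 -0.072 0 70" --pt "0 0 0.465 -0.166 -0.09 0 70" --pt "0 0 0.558 -0.199 -0.107 0 70" --pt "0 0 0.652 -0.233 -0.125 0 70" --pt "0 0 0.745 -0.266 -0.143 0 70" --pt "0 0 0.838 -0.299 -0.161 0 70" --pt "0 0 0.931 -0.332 -0.179 0 70" --pt "0 0 1.024 -0.366 -0.197 0 70" --pt "0 0 1.117 -0.399 -0.214 0 70"

```text
time: 1.1
eef_pos: [534.7, 251.4, 231.1]
orientation: [-0.0, 0.685, 0.729, -0.0]
ft_force: [0.4, -0.0, 0.2]
finger_gap: 59.5
```

move_arm --pt "0 0 0 0 0 0.035 70" --pt "0 0 0 0 0 0.07 70" --pt "0 0 0 0 0 0.105 70" --pt "0 0 0 0 0 0.14 70" --pt "0 0 0 0 0 0.165 70" --pt "0 0 0 0 0 0.185 70" --pt "0 0 0 0 0 0.2 70" --pt "0 0 0 0 0 0.208 70" --pt "0 0 0 0 0 0.213 70" --pt "0 0 0 0 0 0.213 70"

```text
time: 1.93
eef_pos: [533.6, 253.1, 17.6]
orientation: [-0.0, 0.683, 0.73, -0.001]
ft_force: [-0.6, -0.9, 0.7]
finger_gap: 59.7
```

Run:
```python
from h import *
a,_=snap('side','s1'); cv2.imwrite('pics/s1c.png',cv2.resize(a[60:300,60:440],None,fx=2,fy=2)); print(arm.sense()['eef_pos'])
```

```text
[534.0830184  253.3364986   18.43621259]
```

View pics/s1c.png

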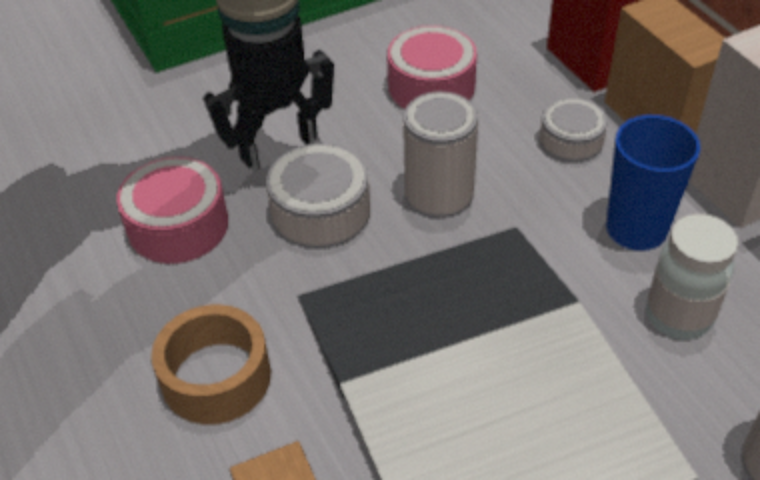

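Jaws are right behind the tin in the crop: fingertips at about (255,160) and (310,135), tin at (318,190), and a gap to the can at (440,150). I'll start pushing.

move_arm --pt "0 0 0 -0.009 0 0 70" --pt "0 0 0 -0.018 0 0 70" --pt "0 0 0 -0.025 0 0 70" --pt "0 0 0 -0.032 0 0 70" --pt "0 0 0 -0.039 0 0 70" --pt "0 0 0 -0.046 0 0 70" --pt "0 0 0 -0.053 0 0 70" --pt "0 0 0 -0.06 0 0 70" --pt "0 0 0 -0.067 0 0 70" --pt "0 0 0 -0.074 0 0 70" --pt "0 0 0 -0.08 0 0 70" --pt "0 0 0 -0.08 0 0 70"

```text
time: 2.98
eef_pos: [540.0, 172.9, 18.9]
orientation: [0.0, 0.683, 0.73, 0.001]
ft_force: [0.7, 1.3, 1.1]
finger_gap: 59.6
```

```bash
cat > tin.py <<'E'
from h import *
import sys
im,d=snap('top',sys.argv[1]); P=cloud('top',d)
ctr=np.array([561.7,-160.7]); Y=np.array([.118,.993]); X=np.array([.993,-.118])
s=arm.sense(); print('tcp',s['eef_pos'].round(1),'scale frame',(s['eef_pos'][:2]-ctr)@np.array([X,Y]).T, s['ft_force'].round(1))
cx,cy,z=map(float,sys.argv[2:5])   # expected tin centre, top height
m=(np.hypot(P[...,0]-cx,P[...,1]-cy)<90)&(abs(P[...,2]-z)<14)&(d>0)
m=m.astype(np.uint8); m=cv2.morphologyEx(m,cv2.MORPH_OPEN,np.ones((7,7)))
n,l,st,c=cv2.connectedComponentsWithStats(m); k=1+np.argmax(st[1:,4]); m=(l==k).astype(np.uint8)
c=max(cv2.findContours(m,0,2)[0],key=cv2.contourArea)
Q=np.array([onz('top',*p[0],z)[:2] for p in c],np.float32); (x,y),r=cv2.minEnclosingCircle(Q)
T=P[m>0]; A=np.c_[T[:,:2],np.ones(len(T))]; co=np.linalg.lstsq(A,T[:,2],rcond=None)[0]
print('tin',x,y,r,'scale frame',(np.array([x,y])-ctr)@np.array([X,Y]).T,'tilt',np.arctan(np.hypot(*co[:2])),'z',np.median(T[:,2]))
cm=(np.hypot(P[...,0]-661,P[...,1]-134)<70)&(abs(P[...,2]-110)<8)
c=max(cv2.findContours(cm.astype(np.uint8),0,2)[0],key=cv2.contourArea)
Q=np.array([onz('top',*p[0],110)[:2] for p in c],np.float32); print('can',cv2.minEnclosingCircle(Q))
E
python3 tin.py t2 544 122 52
```

```text
tcp [539.9 172.9  18.8] scale frame [-61.01538815 328.74231016] [1.1 1.2 0.6]
tin 541.4464721679688 119.96863555908203 51.77401351928711 scale frame [-53.23065213 276.31403883] tilt 0.004505631599417955 z 51.97857702025066
can ((661.1726684570312, 134.510986328125), 37.32768630981445)
```

View pics/t2.png

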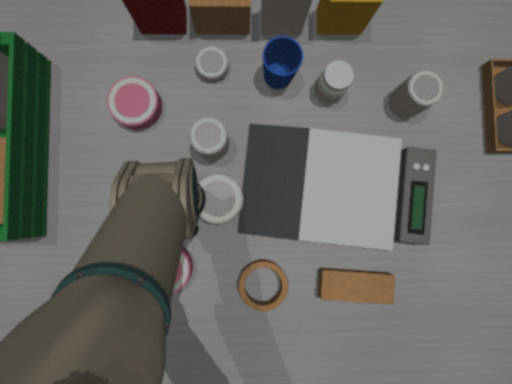

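The tin slid 52 mm and stayed centred in the jaws (top view (218,199), front edge at the ramp foot). The can hasn't moved (661.2,134.5). I'll go on up the ramp, raising the tool with the slope.

move_arm --pt "0 0 0 -0.008 0 0 70" --pt "0 0 0 -0.018 0 0 70" --pt "0 0 0 -0.028 0 0 70" --pt "0 0 0 -0.038 0 0 70" --pt "0 0 0 -0.048 0 0 70" --pt "0 0 0 -0.058 0 0 70" --pt "0 0 0 -0.068 0.001 0 70" --pt "0 0 0 -0.078 0.001 0 70" --pt "0 0 0 -0.088 0.001 0 70" --pt "0 0 0 -0.098 0.001 -0.001 70" --pt "0 0 0 -0.108 0.001 -0.003 70" --pt "0 0 0 -0.118 0.001 -0.005 70"

```text
time: 4.03
eef_pos: [547.7, 57.5, 23.3]
orientation: [-0.001, 0.682, 0.731, 0.0]
ft_force: [-0.5, 5.6, 1.1]
finger_gap: 60.0
```

```bash
python3 tin.py t3 550 2 64
```

```text
tcp [548.1  54.   23.6] scale frame [-38.8707413 211.5791835] [-1.   3.3  3.2]
tin 554.5528564453125 -34.43764114379883 19.87122344970703 scale frame [-21.99607189 124.5351594 ] tilt 0.11464734308971443 z 71.87545641210586
can ((661.1543579101562, 134.50596618652344), 37.34584426879883)
```

move_arm --pt "0 0 0 -0.008 0 -0.002 70" --pt "0 0 0 -0.018 0 -0.004 70" --pt "0 0 0 -0.028 0 -0.006 70" --pt "0 0 0 -0.038 0 -0.008 70" --pt "0 0 0 -0.048 0 -0.01 70" --pt "0 0 0 -0.058 0 -0.012 70" --pt "0 0 0 -0.068 0 -0.014 70" --pt "0 0 0 -0.078 0 -0.016 70" --pt "0 0 0 -0.088 0.001 -0.018 70" --pt "0 0 0 -0.098 0.001 -0.019 70" --pt "0 0 0 -0.106 0.001 -0.02 70" --pt "0 0 0 -0.106 0.001 -0.02 70"

```text
time: 5.08
eef_pos: [556.5, -53.7, 43.5]
orientation: [0.001, 0.684, 0.729, -0.001]
ft_force: [-0.7, 0.5, 0.8]
finger_gap: 59.8
```

```bash
python3 tin.py t4 557 -103 76
```

```text
tcp [556.5 -52.4  43.4] scale frame [-17.94075007 106.96669945] [ 0.5 -0.2 -0.9]Traceback (most recent call last):
  File "tin.py", line 9, in <module>
    n,l,st,c=cv2.connectedComponentsWithStats(m); k=1+np.argmax(st[1:,4]); m=(l==k).astype(np.uint8)
                                                      ~~~~~~~~~^^^^^^^^^^
    return _wrapfunc(a, 'argmax', axis=axis, out=out, **kwds)
    return bound(*args, **kwds)
ValueError: attempt to get argmax of an empty sequence
```

View pics/t4.png

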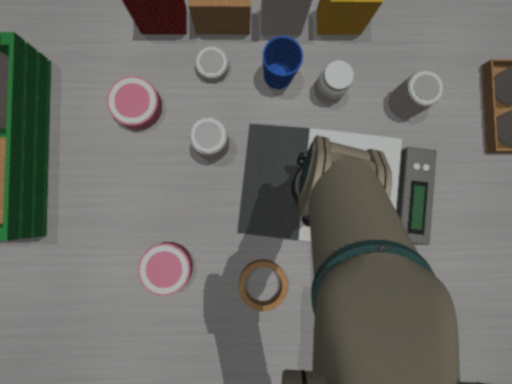

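The top view is blocked by the arm, so I'll check from the side camera.

Run:
```python
from h import *
a,d=snap('side','s4'); cv2.imwrite('pics/s4c.png',cv2.resize(a[120:384,150:450],None,fx=2,fy=2)); P=cloud('side',d)
m=((abs(P[...,2]-76)<5)&(np.hypot(P[...,0]-560,P[...,1]+105)<70)).astype(np.uint8)
Q=P[m>0]; print(len(Q),Q.min(0),Q.max(0),Q.mean(0))
```

```text
2565 [ 507.1003523  -159.18211225   71.02602033] [610.39129608 -39.63042659  80.875997  ] [ 557.03152194 -108.11865874   76.25536922]
```

View pics/s4c.png

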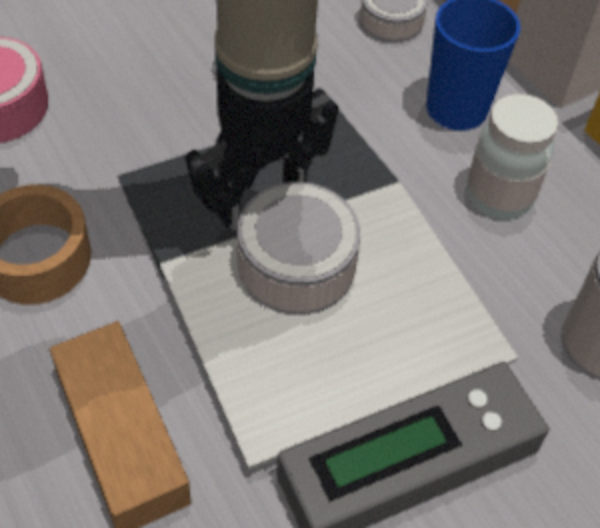

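Tin is flat on the platform (crop (298,245)), centre about (559,-107), with 53 mm to go.

move_arm --pt "0 0 0 -0.007 0 0 70" --pt "0 0 0 -0.014 0 0 70" --pt "0 0 0 -0.021 0 0 70" --pt "0 0 0 -0.028 0 0 70" --pt "0 0 0 -0.034 0 0 70" --pt "0 0 0 -0.04 0 0 70" --pt "0 0 0 -0.045 0 0 70" --pt "0 0 0 -0.049 0 0 70" --pt "0 0 0 -0.052 0 0 70" --pt "0 0 0 -0.053 0 0 70" --pt "0 0 0 -0.053 0 0 70"

```text
time: 6.1
eef_pos: [559.8, -103.5, 43.3]
orientation: [0.0, 0.683, 0.73, -0.0]
ft_force: [-1.0, 0.9, -0.8]
finger_gap: 60.0
```

move_arm --pt "0 0 0 0.01 0 0 70" --pt "0 0 0 0.03 0 0 70" --pt "0 0 0 0.05 0 -0.01 70" --pt "0 0 0 0.08 0 -0.03 70" --pt "0 0 0 0.11 0 -0.05 70" --pt "0 0 0 0.14 0 -0.07 70" --pt "0 0 0 0.17 0 -0.1 70" --pt "0 0 0 0.2 0 -0.12 70" --pt "0 0 0 0.23 0 -0.14 70" --pt "0 0 0 0.26 0 -0.16 70" --pt "0 0 0 0.28 0 -0.17 70" --pt "0 0 0 0.28 0 -0.17 70"

```text
time: 7.1
eef_pos: [541.5, 184.3, 215.9]
orientation: [-0.0, 0.68, 0.733, 0.004]
ft_force: [0.3, -0.1, 0.1]
finger_gap: 59.6
```

```bash
python3 tin.py t5 562 -161 76
python3 - <<'E'
from h import *
a,d=snap('side','s5'); P=cloud('side',d)
m=((abs(P[...,2]-76)<5)&(np.hypot(P[...,0]-560,P[...,1]+161)<70)).astype(np.uint8)
Q=P[m>0]; print(len(Q),Q.min(0),Q.max(0),Q.mean(0))
E
```

```text
tcp [541.2 180.7 214.6] scale frame [-60.65665298 336.59429556] [-0.3 -0.7  0.4]
tin 561.54296875 -153.52745056152344 52.97575378417969 scale frame [-1.00229286  7.1038119 ] tilt 0.011462555667192198 z 75.7774228463083
can ((661.1726684570312, 134.510986328125), 37.32768630981445)
2741 [ 510.76263807 -208.64533931   71.11396891] [ 614.39630201 -103.59428289   80.26653278] [ 560.50387165 -158.57237741   76.24531969]
```

View pics/t5.png

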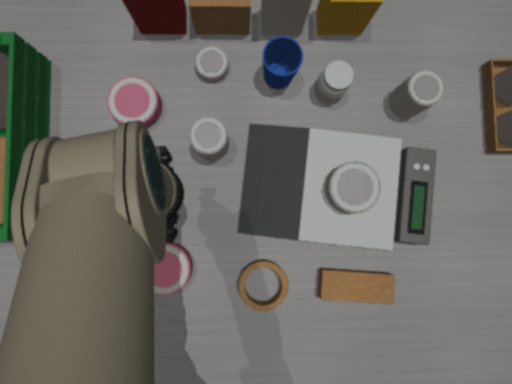

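The tin stands flat near the platform's middle (top view (354,187)), the can hasn't moved and the arm is clear. I'll hand in.

```bash
python3 -c "
from workcell import arm
print(arm.hand_in())"
```

```text
the job is handed in; nothing more can be done
None
```

I pushed the tin with half-open jaws in one straight line up the ramp and onto the scale, backed the arm off clear of everything and handed in at about 7 s. No verdict is reported.

- **Tin position:** the last top view put the tin about 1 mm (x) and 7 mm (y) from the platform's centre. The side view put it about 5 mm closer to the centre along y. Both are well inside 30 mm.
- **Tin attitude:** its top is at about 76 mm, as it should be on the platform. The fitted tilt was about 0.01 rad, so it stands flat.
- **Can:** it has not moved measurably; its position agrees to within 0.1 mm before and after.
- **Checks that failed or disagreed:**
  - The tin fit partway up the ramp saw only part of the tin's top, so I did not use its position. It gave a tilt of about 0.11 rad, which is within the required range but unreliable.
  - At the ramp's top the arm blocked the top camera, so I used the side camera instead.

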